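Lay the field book in the corner marks for its photograph

ROBOT

A 6-joint arm with a two-finger parallel gripper is mounted at the origin on the work surface. World frame = base frame: x ahead of the robot, y to its left, z up, the work surface at z = 0. Lengths are in m, angles in degrees, forces in N, time in s.
With the tool pointing down it reaches from about 0.375 to 0.9 m from the base axis. Payload 3.1 kg.
Tool frame: the origin (TCP) lies on the centre line of the jaws, within the pads' length; the fingertips stand 25 mm ahead of it and the grasp point (between the pads) lies 6 mm ahead of it; z points along the fingers, y is the line along which they close (so a half turn about z gives the same grasp; the last joint's range is limited). The gripper opens to 87 mm and grips with 3 to 60 N. Pads are 19 mm wide; open, the fingers measure 117 mm over their backs; the gripper's body (75 mm by 190 mm) begins 51 mm behind the grasp point.
Start: joints at [58.528, 30.224, 82.088, -0, 67.689, -10.227], TCP at [0.226, 0.583, 0.248] pointing down, gripper open.
Joint ranges: [-176.69, 176.69], [-43.24, 126.21], [12.49, 139.97], [-82, 262], [0, 151.66], [-163.58, 163.58]. Speed limits (degrees/s): [159.86, 159.86, 180, 180, 180, 180].

INTERFACE

Orientations are given as a 3x3 rotation matrix whose columns are the frame's x, y, z axes.
In Python, from rig import * gives the robot as it stands.
- The arm moves only by the tool step_arm, never from a script. Its argument "steps" is a list of rows, each a list of 7 numbers: the shift along the tool's x, y, z normalised to -1 to 1, where 1 is 0.3 m, then the turn, a rotation vector about the tool's x, y, z normalised to -1 to 1, where 1 is 45 degrees, then the gripper's target within -1 to 1 (shut at 1, half-way at 0, fully open at -1). A call has 1 to 8 rows; each row is the pose to reach, as a shift and turn from the pose commanded when the call began, along the tool's axes at that moment; what a row does not reach only later rows make up. A row lasts 1/12 s, in which the tool goes at most 41.7 mm and 7.16 degrees, less where a joint would pass 70% of its speed; a pose out of reach is approached as far as the arm can. A call with a number of a shift or a turn outside -1 to 1 is refused whole. A call with a gripper value outside its range is refused whole. The fingers move at their own pace and stop on an object; the grip force is fixed at half the most. Time passes only in rows, so rows that repeat a pose let the fingers close. It gives the time, the measured TCP pose, the force, the opening and the grip force at its end, in the units of the state.
- read_state(): the state, without advancing time (a new reading comes with each control period).
- capture(name): name is "side" or "top"; returns a dict with "image" (480x640x3 uint8, red, green, blue), "vertical_fov" (degrees; the focal length in pixels is half the picture's height over the tangent of half this angle, whatever the lens; pixels are square), "cx", "cy" (the principal point, pixels), "world_from_camera" (4x4, takes a point from camera to world coordinates). Camera axes: x right, y down, z forward; pixel columns grow to the right and rows downward; lengths in m; the calibration is good to about 2 mm. A picture is of the moment at which its call begins. There is no depth.
- hand_in(): hands the job in; it is judged then, once.
The state is a dict: "time_s": time; "joint_positions": joint angles; "qvel": joint speeds; "tau": joint torques, N m; "position": TCP position; "tcp_rot": TCP orientation; "force": force on the tool from outside, world axes, zero at the start; "moment": the same for the moment, N m; "opening": opening from 0.0 (shut) to 1.0 (fully open); "grasp_force": force on a finger pad.
Only numpy, scipy, OpenCV 4.12 (cv2) and the standard library are available. Lean on these libraries where they do the work, as an engineer would, in place of code of your own. Each camera call takes 0.05 s, during which the arm holds its last target. There are 200 camera calls.

TASK

The field book has to lie in the four corner marks on the grey copy board to have its front cover photographed. Push the stand magnifier out of the marked area, keeping it upright, then tip the standing book over so that it falls flat into that area and lies with its front cover up, wholly inside the marks. Only push with the fingers, never take anything between them or lift it, and leave the scale bar, the glass flask and the clay pot where they are.

Things in the scene. Friction and masses are not known exactly. Their poses are not given: they have to be found in the camera images.
- marks (a point): Centre of the marked area on top of the copy board (5 mm above the table). Four white printed L-shaped corner marks (flat, arms 30 mm long, 4 mm wide) bound a rectangle 186 mm along this x by 142 mm along this y, between their inner edges. x points away from the standing book, the way it is to fall (roughly away from the robot); z is up.
- board: Plain grey flat copy board, fixed to the table, 360 (x) by 360 (y) by 5 mm thick; origin at the centre of its underside, on the table. The centre of the marked area lies 50 mm along its x from its centre; its axes are those of marks.
- book: Brown hardback field book, rigid, shut, 30 mm thick (x), 106 wide (y), 150 high (z), 0.24 to 0.48 kg, standing on its tail on the board, nearly square with the marks, just where it can fall into them (within 6 mm of ideal). Origin: centre of the tail; z to the head, x from front to back cover. Front cover (pale blank label near the head) faces away from the marks; spine at +y.
- book_mid (a point): Centre of the book, 75 mm above its tail; axes as the book. Pushed in its upper half, along its x, with a few newtons at most, it tips about its lower far edge and, leaning 0.2 rad, falls over by itself. That edge slips some 5 to 10 mm forward meanwhile; the lying book covers the 150 mm ahead of it. Pushed low down it slides instead.
- head_spine (a point): Head corner of the book on the spine side, midway through its thickness.
- head_edge (a point): Head corner of the book on the side away from the spine, midway through its thickness.
- tail_spine (a point): Tail corner of the book on the spine side, midway through its thickness.
- tail_edge (a point): Tail corner of the book on the side away from the spine, midway through its thickness.
- magnifier: Stand magnifier: upright black and clear cylinder, 44 mm diameter, 40 mm high, about 0.11 kg, with a lens on top; loose, standing on the board within the marked area, a little beyond its centre. Origin at the centre of its foot.
- scale_bar: Photographic scale bar, flat black and white strip 160 (x) by 22 (y) by 6 mm, loose on the board beside the marked area, on the -y side of marks. Origin at the centre of its underside. Leave alone.
- flask: Pale green glass flask, 145 mm high, 76 mm diameter, open neck, standing on the table beside the board (left or right). Origin at the centre of its foot. Leave alone.
- pot: Terracotta pot, 130 mm high, 104 mm diameter, standing on the table at the board's other side. Origin at the centre of its foot. Leave alone.
Things that resemble listed ones, but are neither listed nor needed, are in the scene too. Of the things that look like the book, the larger one is meant. There is more than one size of the magnifier; the one meant has the size given above.

How it is judged:
By the outcome, as a careful person would: the job done as asked, in the order asked, and still so for the second after the job is handed in, with the robot touching nothing.
It also fails if it takes over 48 s, if anything falls off the work surface, if the arm or the gripper's body presses on something with over 40 N, if the wrist force passes 120 N, or if a joint passes its speed limit or range.

## Working session

There is one attempt and no reset: what is moved stays moved. The work goes in short steps, Python scripts to look and compute and a tool call to move; the robot and the scene stay as the last step left them, time stands still between calls to the robot, and variables do not carry over. Pictures are saved under pics/ and viewed, at most 10 in all, crops included, and the job is handed in when it is done.

Besides the shell and the picture viewer there is one more tool, called after "Call:" as name([rows], argument=value, ...), one row to a line, values as JSON. step_arm: Moves the arm, as the interface text tells. Scaled input: -1 to 1 covers 0.3 m each way for a shift and 45 degrees each way for a turn. Its arguments: {"type":"object","properties":{"steps":{"type":"array"}},"required":["steps"]}

```bash
mkdir -p pics; cat > h.py <<'E'
from rig import *
import numpy as np, cv2
def cap(n,f=None):
    c=capture(n)
    if f: cv2.imwrite('pics/'+f,c['image'][:,:,::-1])
    return c
def ray(c,u,v):
    f=240/np.tan(np.radians(c['vertical_fov'])/2); T=np.array(c['world_from_camera'])
    d=T[:3,:3]@np.array([(u-c['cx'])/f,(v-c['cy'])/f,1]); return T[:3,3],d
def onz(c,u,v,z):
    o,d=ray(c,u,v); return o+d*(z-o[2])/d[2]
def proj(c,p):
    f=240/np.tan(np.radians(c['vertical_fov'])/2); T=np.array(c['world_from_camera'])
    q=T[:3,:3].T@(np.array(p)-T[:3,3]); return q[0]/q[2]*f+c['cx'],q[1]/q[2]*f+c['cy']
E
python3 - <<'E'
from h import *
import pickle
for n in('side','top'):
    c=cap(n,n+'0.png');pickle.dump(c,open(n+'0.pkl','wb'));print(n,c['vertical_fov'],c['cx'],c['cy'],np.round(c['world_from_camera'],3))
s=read_state();print(s['position'],s['tcp_rot'],s['force'])
E
```

```text
side 57.41642844719866 315.73467346108004 241.74361162740806 [[-0.908 -0.282  0.309  0.352]
 [-0.418  0.63  -0.654  0.599]
 [-0.01  -0.723 -0.69   0.698]
 [ 0.     0.     0.     1.   ]]
top 55.014737441653466 314.3579395951138 239.51474712830935 [[-0.004 -0.987  0.162  0.478]
 [-1.     0.005  0.006  0.025]
 [-0.007 -0.162 -0.987  1.008]
 [ 0.     0.     0.     1.   ]]
[0.22611446 0.58199921 0.24667601] [[-9.32031403e-01  3.62376097e-01 -1.01425409e-03]
 [ 3.62377355e-01  9.32029982e-01 -1.66309083e-03]
 [ 3.42650857e-04 -1.91759559e-03 -9.99998103e-01]] [ 0.39993666 -0.32520752 -1.26516113]
```

View pics/side0.png

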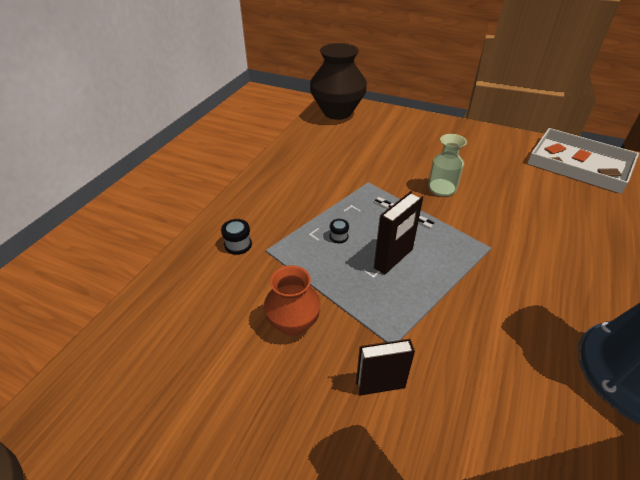

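View pics/top0.png

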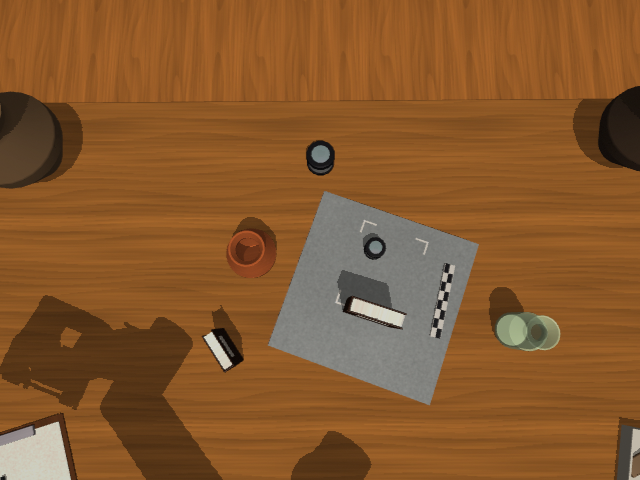

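```bash
python3 - <<'E'
from h import *
import pickle
t=pickle.load(open('top0.pkl','rb'));s=pickle.load(open('side0.pkl','rb'))
im=t['image'].astype(int);mx=im.max(2);mn=im.min(2)
g=((mx-mn<18)&(mx>60)).astype(np.uint8)
g[:180]=0;g[420:]=0;g[:,:260]=0;g[:,490:]=0
g=cv2.morphologyEx(g,cv2.MORPH_CLOSE,np.ones((5,5)))
cs,_=cv2.findContours(g,0,2);c=max(cs,key=cv2.contourArea);
q=cv2.boxPoints(cv2.minAreaRect(c));print('board area',cv2.contourArea(c),q.tolist())
ap=cv2.approxPolyDP(cv2.convexHull(c),8,True)[:,0];print(ap.tolist())
P=np.array([onz(t,u,v,.005)[:2] for u,v in ap]);print(P.round(4).tolist(), P.mean(0))
# marks in top: bright
w=((mn>165)).astype(np.uint8);w[:,:325]=0;w[:,485:]=0;w[:195]=0;w[400:]=0
n,l,st,ce=cv2.connectedComponentsWithStats(w)
for i in range(1,n):
    if st[i,4]>8: print(st[i].tolist(),ce[i].round(1))
T=cv2.resize(t['image'][190:350,320:480],(560,560),interpolation=cv2.INTER_CUBIC)
cv2.imwrite('pics/c1.png',T[:,:,::-1])
S=cv2.resize(s['image'][180:300,260:420],(800,600),interpolation=cv2.INTER_CUBIC)
cv2.imwrite('pics/c2.png',S[:,:,::-1])
E
```

```text
board area 27489.5 [[266.790771484375, 346.9261474609375], [322.4892578125, 189.11383056640625], [484.64306640625, 246.3446044921875], [428.944580078125, 404.15692138671875]]
[[324, 192], [478, 244], [429, 404], [269, 345]]
[[0.7503, 0.0091], [0.6307, -0.3283], [0.2946, -0.206], [0.4156, 0.1284]] [ 0.52280458 -0.09918465]
[360, 220, 17, 12, 26] [366.2 224.1]
[416, 238, 12, 16, 25] [423.4 243.9]
[449, 265, 6, 9, 36] [451.5 269. ]
[442, 273, 5, 9, 32] [444.3 276.8]
[445, 283, 6, 9, 38] [447.8 287. ]
[438, 291, 6, 9, 34] [440.8 294.9]
[335, 294, 6, 10, 22] [337.3 299.4]
[351, 299, 54, 28, 648] [377.2 312.1]
[442, 301, 5, 9, 36] [444.  305.2]
[435, 309, 5, 9, 37] [437.  313.1]
[438, 320, 6, 9, 38] [440.4 323.7]
[431, 328, 6, 9, 39] [433.3 331.7]
```

View pics/c1.png

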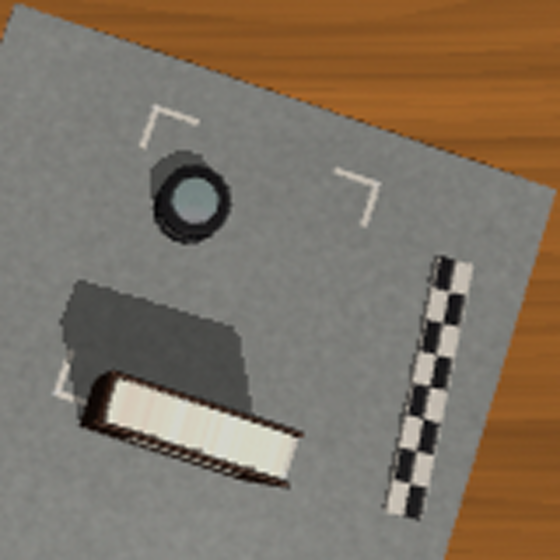

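View pics/c2.png

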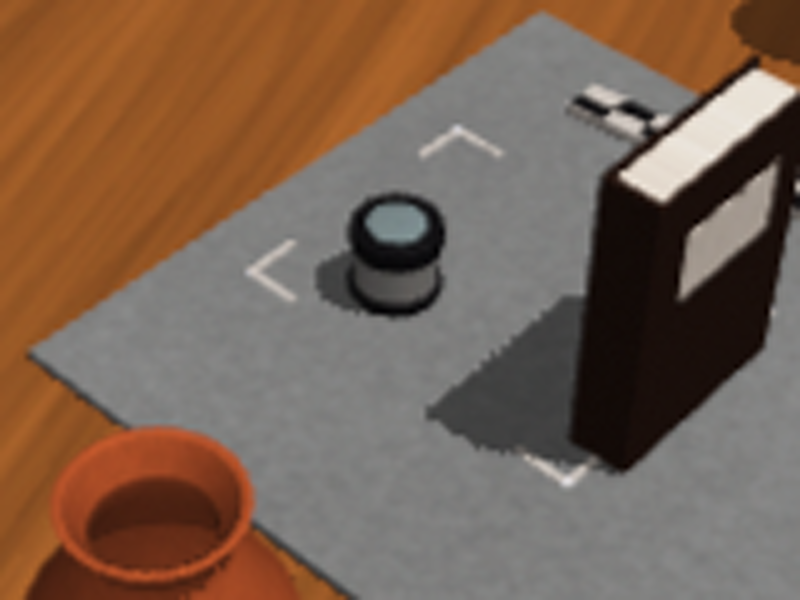

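```bash
cat >> h.py <<'E'
E
python3 - <<'E'
from h import *
import pickle
t=pickle.load(open('top0.pkl','rb'));s=pickle.load(open('side0.pkl','rb'))
k=lambda x,y:(x/3.5+320,y/3.5+190)
k2=lambda x,y:(x/5+260,y/5+180)
FL,FR,NL=[onz(t,*k(*p),.005) for p in[(155,105),(380,184),(55,395)]]
print('outer',FL.round(4),FR.round(4),NL.round(4),np.linalg.norm(FL-FR),np.linalg.norm(FL-NL))
B=np.array([onz(t,u,v,.005)[:2] for u,v in[[324, 192], [478, 244], [429, 404], [269, 345]]])
ex=(B[0]-B[3])+(B[1]-B[2]);a1=np.degrees(np.arctan2(ex[1],ex[0]))
ey=(B[0]-B[1])+(B[3]-B[2]);a2=np.degrees(np.arctan2(ey[1],ey[0]))-90
m=(FL-NL);a3=np.degrees(np.arctan2(m[1],m[0]));m=FL-FR;a4=np.degrees(np.arctan2(m[1],m[0]))-90
print('angles',a1,a2,a3,a4)
c=(NL+FR)/2
a=np.radians(np.mean([a1,a2,a3,a4]));X=np.array([np.cos(a),np.sin(a)]);Y=np.array([-X[1],X[0]])
print('centre marks',c,'from board',B.mean(0)+.05*X, 'ang',np.degrees(a))
for q,nm in(((-.45),'side'),):
  for p in[(247,270),(460,127),(568,486)]: print('side outer',onz(s,*k2(*p),.005).round(4))
c=c[:2]
M=lambda p:np.r_[(p[:2]-c)@X,(p[:2]-c)@Y].round(4)
for nm,p,z in[('head sp far',(115,370),.155),('head sp near',(83,425),.155),('head edge far',(303,432),.155),('head edge near',(290,488),.155),('magtop',(195,200),.045),('bar1',(455,258),.011),('bar2',(403,515),.011)]:
  P=onz(t,*k(*p),z);print(nm,P.round(4),M(P))
for nm,p,z in[('s mag top',(397,225),.045),('s mag foot',(396,290),.005),('s sp front tail',(622,471),.005),('s sp back tail',(573,440),.005),('s edge front tail',(768,348),.005),('s sp front head',(660,207),.155),('s sp back head',(605,178),.155)]:
  P=onz(s,*k2(*p),z);print(nm,P.round(4),M(P))
for nm,cc,p,z in[('pot rim',t,(247,248),.13),('pot s',s,(291,280),.13),('flask rim',t,(545,332),.145),('flask foot',t,(512,330),.02),('flask s foot',s,(443,187),.003)]:
  P=onz(cc,*p,z);print(nm,P.round(4),M(P))
E
```

```text
outer [ 0.6858 -0.0798  0.005 ] [ 0.6344 -0.22    0.005 ] [ 0.5038 -0.0144  0.005 ] 0.14930595947660802 0.19335639457184273
angles -19.80052752601068 -19.697420370628592 -19.774141232218327 -20.120165206733603
centre marks [ 0.56912359 -0.11720163  0.005     ] from board [ 0.56983439 -0.116161  ] ang -19.8480635838978
side outer [ 0.6858 -0.0758  0.005 ]
side outer [ 0.6336 -0.215   0.005 ]
side outer [ 0.5048 -0.0095  0.005 ]
head sp far [ 0.5128 -0.0401  0.155 ] [-0.0791  0.0534]
head sp near [ 0.4844 -0.0229  0.155 ] [-0.1117  0.0599]
head edge far [ 0.4803 -0.1375  0.155 ] [-0.0766 -0.0493]
head edge near [ 0.4517 -0.1298  0.155 ] [-0.1062 -0.0517]
magtop [ 0.6189 -0.0985  0.045 ] [0.0405 0.0345]
bar1 [ 0.5869 -0.2629  0.011 ] [ 0.0661 -0.131 ]
bar2 [ 0.431  -0.2236  0.011 ] [-0.0938 -0.1469]
s mag top [ 0.6178 -0.0914  0.045 ] [0.037  0.0408]
s mag foot [ 0.6171 -0.0916  0.005 ] [0.0365 0.0404]
s sp front tail [ 0.4867 -0.027   0.005 ] [-0.1082  0.0569]
s sp back tail [ 0.5115 -0.0355  0.005 ] [-0.0819  0.0573]
s edge front tail [ 0.4504 -0.1245  0.005 ] [-0.1092 -0.0472]
s sp front head [ 0.4865 -0.025   0.155 ] [-0.109   0.0587]
s sp back head [ 0.5108 -0.0326  0.155 ] [-0.0836  0.0598]
pot rim [0.606  0.1602 0.13  ] [-0.0595  0.2734]
pot s [0.6046 0.1645 0.13  ] [-0.0623  0.277 ]
flask rim [ 0.4458 -0.3914  0.145 ] [-0.0229 -0.2997]
flask foot [ 0.4456 -0.383   0.02  ] [-0.026 -0.292]
flask s foot [ 0.4438 -0.3863  0.003 ] [-0.0265 -0.2957]
```

On-board items are confirmed as the ones meant. The book at top (376,312) is larger than the one at (223,348), and its label faces the robot. The magnifier at top (374,247) is smaller than the one at (320,155). I'll push the magnifier towards marks +y with shut fingers, then tip the book with half-open fingers.

Call:
step_arm([
  [-0.1,-0.09,0,0,0,-0.031,1],
  [-0.2,-0.18,0,0,0,-0.031,1],
  [-0.3,-0.27,0,0,0,-0.031,1],
  [-0.4,-0.36,0,0,0,-0.031,1],
  [-0.5,-0.45,0,0,0,-0.031,1],
  [-0.6,-0.54,0,0,0,-0.031,1],
  [-0.68,-0.6,0,0,0,-0.031,1],
  [-0.68,-0.6,0,0,0,-0.031,1],
])

```text
time_s: 0.77
position: [0.3535, 0.3368, 0.2473]
tcp_rot: [[-0.939, 0.344, 0.0], [0.344, 0.939, -0.002], [-0.001, -0.002, -1.0]]
force: [0.4, 0.6, 0.4]
opening: 0.479
grasp_force: 0.0
```

```bash
cat >> h.py <<'E'
a=np.radians(-19.85);C=np.array([.569,-.115]);X=np.array([np.cos(a),np.sin(a)]);Y=np.array([-X[1],X[0]])
def go(*pts):
    s=read_state();p=np.array(s['position']);R=np.array(s['tcp_rot'])
    print('t',s['time_s'],'p',p.round(4),'M',((p[:2]-C)@X).round(4),((p[:2]-C)@Y).round(4),'yaw',np.degrees(np.arctan2(R[1,1],R[0,1])).round(2),'z',R[:,2].round(3),'F',np.round(s['force'],1),s['opening'])
    for x,y,z in pts: print((x,y,z),(R.T@(np.r_[C+x*X+y*Y,z]-p)/.3).round(3))
E
python3 -c "
from h import *
go((.037,-.02,.25),(.037,-.02,.035))"
```

```text
t 0.7667 p [0.3535 0.3368 0.2473] M -0.3561 0.3518 yaw 69.85 z [ 0.    -0.002 -1.   ] F [0.4 0.6 0.4] 0.47914764871064003
(0.037, -0.02, 0.25) [-1.317 -1.232 -0.005]
(0.037, -0.02, 0.035) [-1.316 -1.231  0.712]
```

Call:
step_arm([
  [-0.1,-0.09,0,0,0,0,1],
  [-0.2,-0.18,0,0,0,0,1],
  [-0.3,-0.27,0,0,0,0,1],
  [-0.4,-0.36,0,0,0,0,1],
  [-0.5,-0.45,0,0,0,0,1],
  [-0.6,-0.54,0,0,0,0,1],
  [-0.7,-0.65,0,0,0,0,1],
  [-0.7,-0.65,0,0,0,0,1],
])

```text
time_s: 1.43
position: [0.4867, 0.0809, 0.2477]
tcp_rot: [[-0.939, 0.345, 0.004], [0.345, 0.939, -0.003], [-0.005, -0.001, -1.0]]
force: [0.1, 0.3, -0.1]
opening: 0.007
grasp_force: 0.0
```

Call:
step_arm([
  [-0.1,-0.09,0,0,0,0,1],
  [-0.2,-0.18,0,0,0,0,1],
  [-0.3,-0.27,0,0,0,0,1],
  [-0.4,-0.36,0,0,0,0,1],
  [-0.5,-0.45,0,0,0,0,1],
  [-0.6,-0.54,0,0,0,0,1],
  [-0.61,-0.58,0,0,0,0,1],
  [-0.61,-0.58,0,0,0,0,1],
])

```text
time_s: 2.1
position: [0.5965, -0.1423, 0.2468]
tcp_rot: [[-0.939, 0.343, -0.0], [0.343, 0.939, -0.001], [-0.0, -0.001, -1.0]]
force: [0.1, 0.6, -0.8]
opening: 0.005
grasp_force: 0.0
```

```bash
python3 -c "
from h import *
go((.037,-.02,.25),(.037,-.02,.035))"
```

```text
t 2.1 p [ 0.5965 -0.1423  0.2468] M 0.0352 -0.0163 yaw 69.95 z [-0.    -0.001 -1.   ] F [ 0.1  0.6 -0.8] 0.005365205002060372
(0.037, -0.02, 0.25) [-0.006 -0.012 -0.011]
(0.037, -0.02, 0.035) [-0.006 -0.012  0.706]
```

Call:
step_arm([
  [-0.007,-0.02,0.1,0,0,0,1],
  [-0.007,-0.02,0.22,0,0,0,1],
  [-0.007,-0.02,0.34,0,0,0,1],
  [-0.007,-0.02,0.45,0,0,0,1],
  [-0.007,-0.02,0.55,0,0,0,1],
  [-0.007,-0.02,0.64,0,0,0,1],
  [-0.007,-0.02,0.7,0,0,0,1],
  [-0.007,-0.02,0.7,0,0,0,1],
])

```text
time_s: 2.77
position: [0.592, -0.1422, 0.0335]
tcp_rot: [[-0.941, 0.338, -0.009], [0.338, 0.941, 0.005], [0.01, 0.001, -1.0]]
force: [-0.6, 0.6, 0.1]
opening: 0.009
grasp_force: 0.0
```

```bash
python3 -c "
from h import *
go((.037,.083,.035))
cap('side','s1.png')"
```

```text
t 2.7667 p [ 0.592  -0.1422  0.0335] M 0.0308 -0.0178 yaw 70.22 z [-0.009  0.005 -1.   ] F [-0.6  0.6  0.1] 0.00870302041800185
(0.037, 0.083, 0.035) [-0.021  0.336 -0.005]
```

View pics/s1.png

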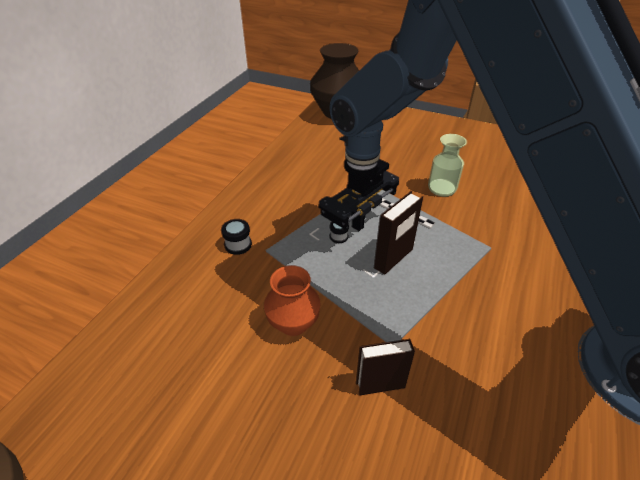

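The shut fingers are down beside the magnifier at (339,232), on its -y side, clear of the book. Next I push towards +y.

Call:
step_arm([
  [-0.015,0.0,0,0,0,0,1],
  [-0.015,0.02,0,0,0,0,1],
  [-0.015,0.04,0,0,0,0,1],
  [-0.015,0.06,0,0,0,0,1],
  [-0.015,0.08,0,0,0,0,1],
  [-0.015,0.1,0,0,0,0,1],
  [-0.015,0.12,0,0,0,0,1],
  [-0.015,0.14,0,0,0,0,1],
])

```text
time_s: 3.48
position: [0.6145, -0.1076, 0.0379]
tcp_rot: [[-0.941, 0.339, 0.001], [0.339, 0.941, -0.0], [-0.001, -0.0, -1.0]]
force: [-0.2, -1.5, 1.4]
opening: 0.005
grasp_force: 0.7
```

```bash
python3 -c "
from h import *
go((.037,.083,.035))
c=cap('side');cv2.imwrite('pics/s2.png',cv2.resize(c['image'][160:320,240:440],(800,640))[:600,:,::-1])"
```

```text
t 3.4833 p [ 0.6145 -0.1076  0.0379] M 0.0403 0.0224 yaw 70.16 z [ 0.001 -0.    -1.   ] F [-0.2 -1.5  1.4] 0.005449005148130707
(0.037, 0.083, 0.035) [0.011 0.202 0.01 ]
```

View pics/s2.png

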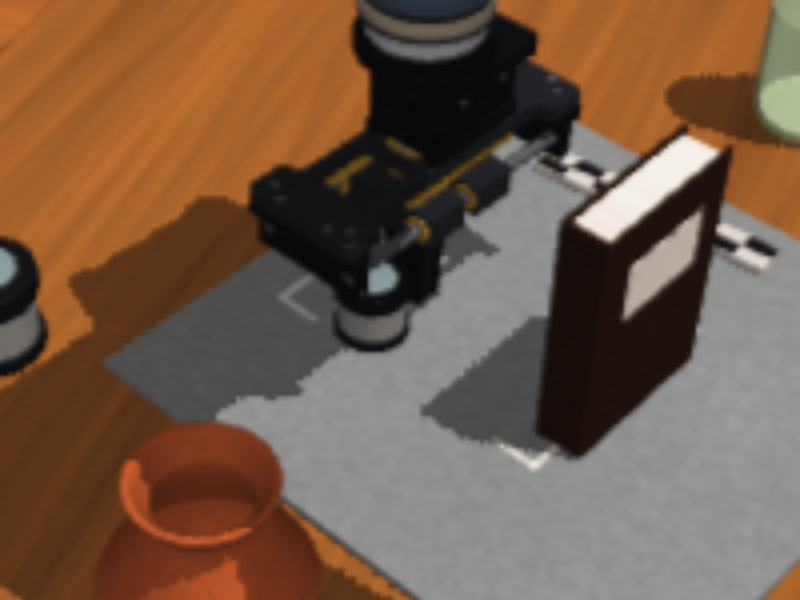

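The magnifier at about (370,305) in the crop is upright, sliding and touching the fingers. The push continues.

Call:
step_arm([
  [0.01,0.025,0,0,0,0,1],
  [0.01,0.05,0,0,0,0,1],
  [0.01,0.075,0,0,0,0,1],
  [0.01,0.1,0,0,0,0,1],
  [0.01,0.125,0,0,0,0,1],
  [0.01,0.15,0,0,0,0,1],
  [0.01,0.175,0,0,0,0,1],
  [0.01,0.2,0,0,0,0,1],
])

```text
time_s: 4.2
position: [0.6319, -0.0498, 0.0375]
tcp_rot: [[-0.941, 0.339, -0.0], [0.339, 0.941, 0.0], [0.0, -0.0, -1.0]]
force: [0.1, -1.3, -0.0]
opening: 0.006
grasp_force: 0.4
```

Call:
step_arm([
  [0,0.01,0,0,0,0,1],
  [0,0.02,0,0,0,0,1],
  [0,0.02,0,0,0,0,1],
  [0,0.0,0,0,0,0,1],
  [0,-0.03,0,0,0,0,1],
  [0,-0.03,-0.1,0,0,0,1],
  [0,-0.03,-0.2,0,0,0,1],
  [0,-0.03,-0.3,0,0,0,1],
])

```text
time_s: 4.87
position: [0.6275, -0.0605, 0.1277]
tcp_rot: [[-0.94, 0.341, -0.002], [0.341, 0.94, 0.0], [0.002, -0.0, -1.0]]
force: [1.2, -0.3, 0.4]
opening: 0.003
grasp_force: 0.0
```

Call:
step_arm([
  [0,0,-0.1,0,0,0,0],
  [0,0,-0.2,0,0,0,0],
  [0,0,-0.3,0,0,0,0],
  [0,0,-0.4,0,0,0,0],
  [0,0,-0.45,0,0,0,0],
  [0,0,-0.45,0,0,0,0],
])

```text
time_s: 5.37
position: [0.6305, -0.0609, 0.2673]
tcp_rot: [[-0.94, 0.341, 0.009], [0.341, 0.94, -0.003], [-0.009, 0.0, -1.0]]
force: [0.2, -0.1, -0.2]
opening: 0.375
grasp_force: 0.0
```

```bash
python3 -c "
from h import *
go((-.15,.003,.25),(-.15,.003,.135),(-.05,.003,.135))
c=cap('side');cv2.imwrite('pics/s3.png',cv2.resize(c['image'][160:320,240:440],(750,600))[:,:,::-1])"
```

```text
t 5.3667 p [ 0.6305 -0.0609  0.2673] M 0.0395 0.0717 yaw 70.08 z [ 0.009 -0.003 -1.   ] F [ 0.2 -0.1 -0.2] 0.37528366361520926
(-0.15, 0.003, 0.25) [ 0.632 -0.23   0.052]
(-0.15, 0.003, 0.135) [ 0.636 -0.23   0.435]
(-0.05, 0.003, 0.135) [ 0.302 -0.23   0.438]
```

View pics/s3.png

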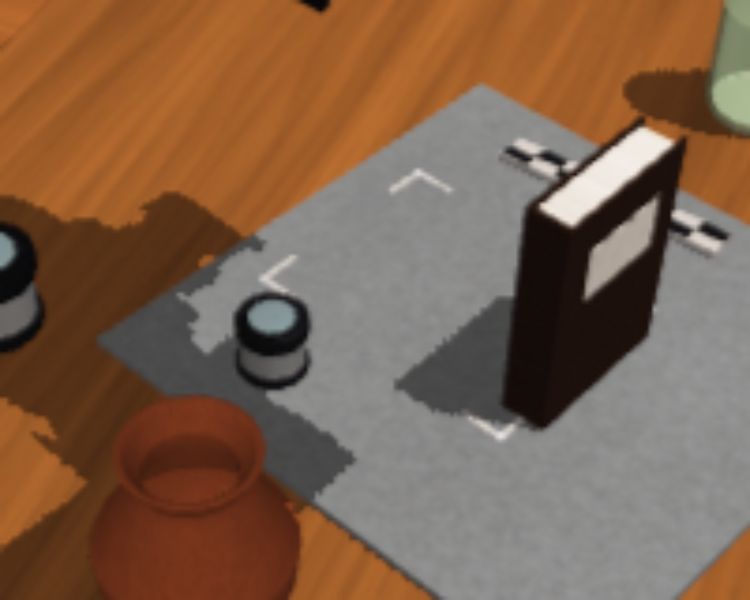

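The magnifier stands upright at crop (272,340), outside the marks with about 29 mm to spare. The book is untouched. Next I go behind the book.

Call:
step_arm([
  [0.1,-0.04,0.0,0,0,0,0],
  [0.2,-0.08,0.0,0,0,0,0],
  [0.3,-0.12,0.0,0,0,0,0],
  [0.4,-0.16,0.0,0,0,0,0],
  [0.5,-0.2,0.0,0,0,0,0],
  [0.6,-0.23,0.0,0,0,0,0],
  [0.64,-0.23,0.02,0,0,0,0],
  [0.64,-0.23,0.05,0,0,0,0],
])

```text
time_s: 6.08
position: [0.4195, -0.0575, 0.246]
tcp_rot: [[-0.94, 0.341, -0.006], [0.341, 0.94, 0.002], [0.007, 0.0, -1.0]]
force: [1.2, -0.1, 0.3]
opening: 0.5
grasp_force: 0.0
```

```bash
python3 -c "
from h import *
go((-.15,.003,.132),(-.15,.003,.132))"
```

```text
t 6.0833 p [ 0.4195 -0.0575  0.246 ] M -0.1601 0.0033 yaw 70.07 z [-0.006  0.002 -1.   ] F [ 1.2 -0.1  0.3] 0.5002304660034749
(-0.15, 0.003, 0.132) [-0.036 -0.001  0.38 ]
(-0.15, 0.003, 0.132) [-0.036 -0.001  0.38 ]
```

Call:
step_arm([
  [0,0,0.08,0,0,0,0],
  [0,0,0.16,0,0,0,0],
  [0,0,0.24,0,0,0,0],
  [0,0,0.32,0,0,0,0],
  [0,0,0.37,0,0,0,0],
  [0,0,0.37,0,0,0,0],
  [0,0,0.37,0,0,0,0],
])

```text
time_s: 6.67
position: [0.4228, -0.0585, 0.135]
tcp_rot: [[-0.94, 0.34, -0.005], [0.34, 0.94, 0.002], [0.005, 0.0, -1.0]]
force: [0.4, 0.2, 0.5]
opening: 0.498
grasp_force: 0.0
```

```bash
python3 -c "
from h import *
go((-.12,.003,.132),(-.08,.003,.132))
c=cap('side','s4.png')"
```

```text
t 6.6667 p [ 0.4228 -0.0585  0.135 ] M -0.1567 0.0035 yaw 70.11 z [-0.005  0.002 -1.   ] F [0.4 0.2 0.5] 0.49787629549643897
(-0.12, 0.003, 0.132) [-0.122 -0.002  0.009]
(-0.08, 0.003, 0.132) [-0.256 -0.002  0.009]
```

View pics/s4.png

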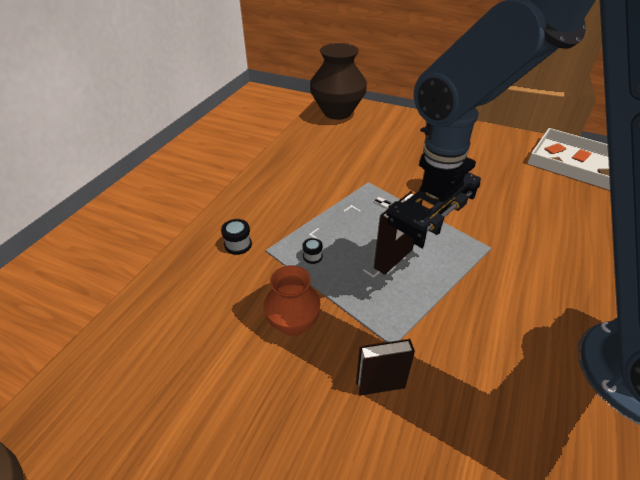

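The fingers are behind the book at about (400,235), clear of it, and everything else is undisturbed. Next I push gently in small steps.

Call:
step_arm([
  [-0.03,0,0,0,0,0,0],
  [-0.06,0,0,0,0,0,0],
  [-0.08,0,0,0,0,0,0],
  [-0.095,0,0,0,0,0,0],
  [-0.105,0,0,0,0,0,0],
  [-0.115,0,0,0,0,0,0],
  [-0.125,0,0,0,0,0,0],
  [-0.135,0,0,0,0,0,0],
])

```text
time_s: 7.38
position: [0.4624, -0.0724, 0.1365]
tcp_rot: [[-0.941, 0.339, -0.001], [0.339, 0.941, 0.0], [0.001, 0.0, -1.0]]
force: [-1.2, -0.1, 0.9]
opening: 0.499
grasp_force: 0.3
```

Call:
step_arm([
  [-0.01,0,0,0,0,0,0],
  [-0.02,0,0,0,0,0,0],
  [-0.03,0,0,0,0,0,0],
  [-0.04,0,0,0,0,0,0],
  [-0.05,0,0,0,0,0,0],
])

```text
time_s: 7.8
position: [0.4772, -0.0778, 0.1365]
tcp_rot: [[-0.941, 0.34, 0.0], [0.34, 0.941, -0.0], [-0.0, -0.0, -1.0]]
force: [0.4, -0.4, -1.3]
opening: 0.502
grasp_force: 0.0
```

```bash
python3 -c "
from h import *
go()
c=cap('side');cv2.imwrite('pics/s5.png',cv2.resize(c['image'][160:320,240:440],(750,600))[:,:,::-1])"
```

```text
t 7.8 p [ 0.4772 -0.0778  0.1365] M -0.099 0.0038 yaw 70.15 z [ 0. -0. -1.] F [ 0.4 -0.4 -1.3] 0.5015024822542368
```

View pics/s5.png

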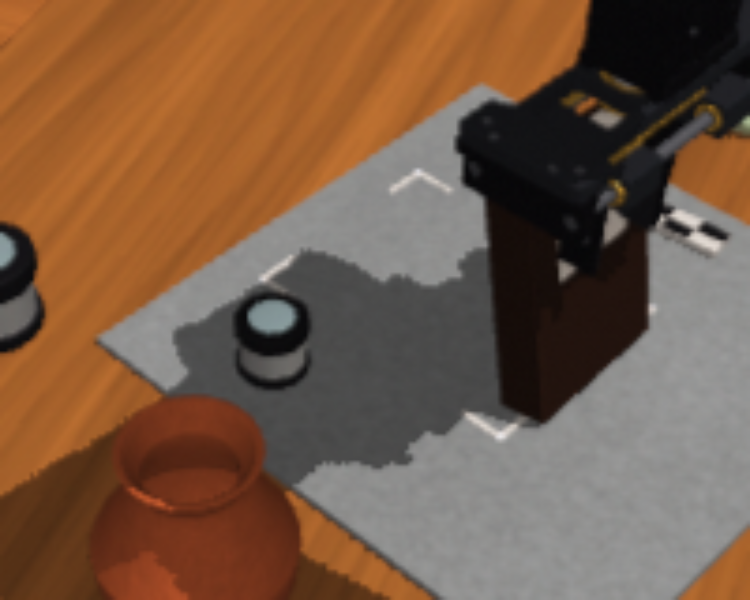

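The book leans forward, with its tail corner at (543,420) almost unmoved. I continue.

Call:
step_arm([
  [-0.01,0,0,0,0,0,0],
  [-0.02,0,0,0,0,0,0],
  [-0.03,0,0,0,0,0,0],
  [-0.04,0,0,0,0,0,0],
  [-0.05,0,0,0,0,0,0],
  [-0.055,0,0,0,0,0,0],
  [-0.055,0,0,0,0,0,0],
  [-0.055,0,0,0,0,0,0],
])

```text
time_s: 8.52
position: [0.4923, -0.0832, 0.1365]
tcp_rot: [[-0.941, 0.34, -0.0], [0.34, 0.941, 0.0], [0.0, -0.0, -1.0]]
force: [0.5, -0.2, 0.4]
opening: 0.496
grasp_force: 0.0
```

Call:
step_arm([
  [0,0,0,0,0,0,0],
  [0,0,0,0,0,0,0],
  [0.05,0,-0.05,0,0,0,0],
  [0.1,0,-0.15,0,0,0,0],
  [0.15,0,-0.25,0,0,0,0],
  [0.2,0,-0.35,0,0,0,0],
  [0.25,0,-0.4,0,0,0,0],
  [0.25,0,-0.4,0,0,0,0],
])

```text
time_s: 9.18
position: [0.4204, -0.057, 0.2593]
tcp_rot: [[-0.941, 0.339, 0.003], [0.339, 0.941, -0.001], [-0.004, -0.0, -1.0]]
force: [-0.5, 0.1, -0.5]
opening: 0.499
grasp_force: 0.0
```

```bash
python3 -c "
from h import *
go()
c=cap('side');t=cap('top')
A=cv2.resize(c['image'][180:300,250:430],(600,400));B=cv2.resize(t['image'][180:360,310:490],(400,400))[:, :200+200]
o=np.zeros((600,800,3),np.uint8);o[:300,:450]=cv2.resize(A,(450,300));o[:600,450:]=cv2.resize(t['image'][180:420,320:460],(350,600))
cv2.imwrite('pics/s6.png',o[:,:,::-1])
import pickle;pickle.dump((c,t),open('f.pkl','wb'))"
```

```text
t 9.1833 p [ 0.4204 -0.057   0.2593] M -0.1595 0.0041 yaw 70.18 z [ 0.003 -0.001 -1.   ] F [-0.5  0.1 -0.5] 0.4990870375219877
```

View pics/s6.png

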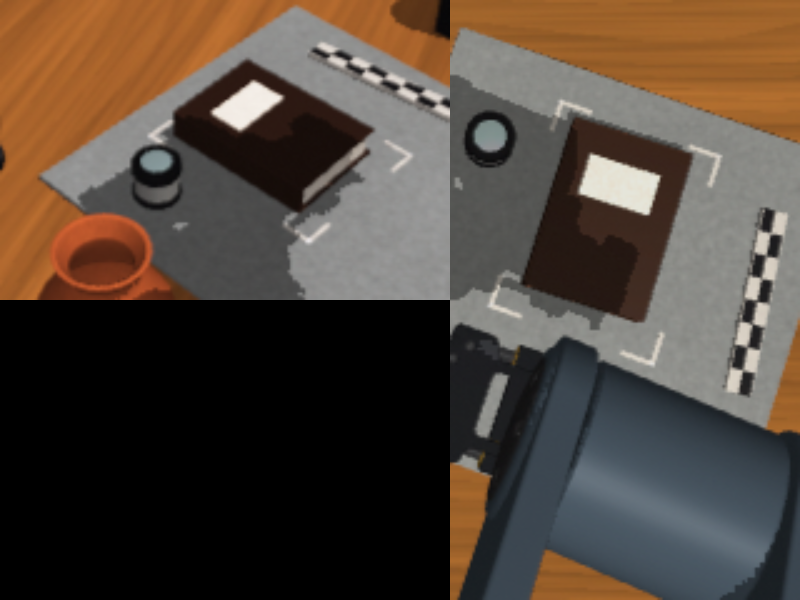

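The book lies flat, label up, and looks inside all four marks. I'll check the margins numerically.

```bash
python3 -c "
from h import *
import pickle
c,t=pickle.load(open('f.pkl','rb'))
k=lambda x,y:((x-450)/2.5+320,y/2.5+180)
q=lambda x,y:(x/2.5+250,y/2.5+180)
def M(P,o=0):
  d=P[:2]-C;return np.array([d@X,d@Y])
print('outer marks top');
for p in[(560,102),(720,158),(490,305),(655,364)]:print(M(onz(t,*k(*p),.005)).round(4))
print('book top')
for p in[(575,118),(693,153),(522,283),(643,322)]:print(M(onz(t,*k(*p),.035)).round(4))
print('mag',M(onz(t,*k(489,136),.045)).round(4))
print('side outer');
for p in[(150,135),(411,156),(314,243)]:print(M(onz(c,*q(*p),.005)).round(4))
print('book side')
for p in[(177,112),(248,60),(374,130),(304,194)]:print(M(onz(c,*q(*p),.035)).round(4))
go()
"
```

```text
outer marks top
[0.096  0.0728]
[ 0.0954 -0.0758]
[-0.0935  0.0725]
[-0.0934 -0.0767]
book top
[0.0801 0.057 ]
[ 0.085  -0.0475]
[-0.0684  0.0541]
[-0.0651 -0.0514]
mag [0.0388 0.1212]
side outer
[0.0956 0.0756]
[-0.0959 -0.0697]
[-0.0993  0.0745]
book side
[0.0763 0.0592]
[ 0.0796 -0.0425]
[-0.0677 -0.0457]
[-0.0735  0.0599]
t 9.2833 p [ 0.4218 -0.0577  0.257 ] M -0.1579 0.0039 yaw 70.15 z [ 0.002 -0.001 -1.   ] F [-0.  -0.3 -0.2] 0.49879813222950453
```

```bash
python3 -c "
from rig import *
print(hand_in())"
```

```text
the job is handed in; nothing more can be done
None
```

The job is handed in at about 9 s: the book lies flat, front cover up, inside the marks with at least 6 mm to spare by my camera measurements; the magnifier stands upright about 29 mm outside them; and the scale bar, flask and pot were not touched.

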